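Hang the rubbing block on its hooks in the print studio

ROBOT

A 6-joint arm with a two-finger parallel gripper is mounted at the origin on the work surface. World frame = base frame: x ahead of the robot, y to its left, z up, the work surface at z = 0. Lengths are in m, angles in rad, forces in N, time in s.
With the tool pointing down it reaches from about 0.35 to 0.725 m from the base axis. Payload 4.3 kg.
Tool frame: the origin (TCP) lies between the finger pads; the fingertips stand 22 mm ahead of it and the grasp point (between the pads) lies 3 mm ahead of it (robot.finger_overhang is the distance from the TCP to the fingertips, in m); x points along the fingers, z is the direction in which the jaws open and shut, and the axes are right-handed (so a half turn about x gives the same grasp; the last joint's range is limited). The gripper opens to 85 mm and grips with 20 to 120 N. Pads are 22 mm wide; open, the fingers measure 114 mm over their backs; the gripper's body (76 mm by 85 mm) begins 54 mm behind the grasp point. The pads swing forward as they close: fully open they stand 13 mm farther back than shut.
Start: joints at [1.215, 0.377, 0.081, 1.274, 0, 1.46], TCP at [0.14, 0.558, 0.253] pointing down, gripper open.
Joint ranges: [-2.72, 2.72], [-0.84, 1.66], [-1.02, 1.22], [-1.77, 2.12], [-1.37, 1.28], [-3.14, 3.14]. Speed limits (rad/s): [2.57, 2.57, 3.14, 3.14, 3.14, 3.14].

INTERFACE

Orientations are given as a unit quaternion [x, y, z, w].
In Python, from bench import robot, hand, solver, readout, eyes, order gives the robot as it stands. Calls block until the motion is done:
- robot.movep(position, orientation): joint-space move of the TCP to a pose.
- robot.servo_line(position, orientation=None, speed=0.15, until_force=None): straight line of the TCP; orientation=None keeps the orientation; speed is the mean speed in m/s. With until_force (N) it stops when the force on the tool has changed by that much, and returns True; else False.
- robot.move_j(angles): joint-space move.
- hand.open_gripper() and hand.grasp(strength=None): open the fingers fully, or close them until they stop; strength is the grip in N (None keeps the last).
- robot.sleep(seconds).
- solver.solve_ik(position, orientation): joint angles nearest the present ones, or None.
- readout.read_state(): the state.
- eyes.read_camera(name): name is "scene" or "side" or "wrist"; returns (picture, depth): 480x640x3 uint8, red, green, blue; 480x640 float32, m along the optical axis (not along the pixel's ray), 0 where there is no reading.
- eyes.camera_params(name): a dict with "mtx" (3x3 intrinsics, pixels), "origin" and "rotation" of the camera in the world; the wrist camera has in their place "tool_from_camera" (4x4, takes a point from camera to tool coordinates, whose origin is the TCP and whose axes are the tool frame's). Camera axes: x right, y down, z forward; pixel columns grow to the right and rows downward; lengths in m; the calibration is good to about 2 mm. The wrist camera is an equidistant fisheye: a pixel r from the principal point sees the ray r / f radians off the axis. A picture is of the moment at which its call begins: read the wrist's pose just before it. camera_params takes no time and is no camera call.
A pose or a line that the arm cannot do raises robot.MotionError and nothing moves.
- order.close_job(): hands the job in, once; it reports no verdict.
The state is a dict: "t": time; "joints": joint angles; "qd": joint speeds; "joint_torque": joint torques, N m; "tool_pos": TCP position; "ee_rot": TCP orientation; "contact_force": force on the tool from outside, world axes, zero at the start; "wrist_torque": the same for the moment, N m; "grip_width": opening from 0.0 (shut) to 1.0 (fully open).
Only numpy, scipy, OpenCV 4.12 (cv2) and the standard library are available. Lean on these libraries where they do the work, as an engineer would, in place of code of your own. Each camera call takes 0.05 s, during which the arm holds its last target. There are 200 camera calls.

TASK

The wooden rubbing block is parked half under the low plywood shelf, with only one end of its handle sticking out. Draw it out, stand it on the table fully clear of the shelf and let go of it; then take it again and hang it by its handle bar on the free pair of hooks of the rack, seated squarely in both hooks and still, without knocking the two tools hanging there or shifting the ink can and the small woodcut plate on the table.

Things in the scene. Friction and masses are not known exactly. Their poses are not given: they have to be found in the camera images.
- block_bar (a point): Middle of the handle bar of the wooden rubbing block (0.45 kg), the thing to hang. Sole 70 x 140 x 14 mm (x, y, z; z up). Round bar, 22 mm thick, along local y, axis 90 mm above the sole's underside, on two end posts 12 mm thick (y), 22 mm wide (x), 101 mm high, centred at y = -62 and +62 mm: bar free for 56 mm either side, window under it 65 mm high.
- block_end (a point): Point on the axis of the block's bar 36 mm from its middle towards local -y: middle of the part that sticks out of the shelf at the start. The shelf's edge then crosses over the bar 8 to 18 mm from the bar's middle, so the bar is open from above only from there to the -y post.
- shelf_edge (a point): Middle of the lower edge of the open end of a fixed plywood shelf on thin legs: board 240 (x) by 220 mm (y), 10 mm thick, underside 109 mm above the table; a low paper stack on it begins 100 mm in from the edge. The edge runs along local x; local -y points out of the shelf, the way to draw the block. Legs 14 mm square at x = -112 and +112 mm.
- free_hooks (a point): Where the bar's middle lies when hung rightly on the free pair of hooks, 165 mm above the table. Local y along the rail, x into the rack, z up. Pair: 8 mm rods at y = -38 and +38 mm, reaching from the rail to -x, with a saddle at x = 0 that carries the bar's underside. The bar comes over the upturned tips from the front, hooks passing through the window under it, then down.
- hook_tips (a point): Midway between the two upturned tips of the free hooks (top of the rods): 34 mm in front of free_hooks (-x) and 13 mm above it. The rods' lowest point is 19 mm below free_hooks. Behind the saddle the rods rise 20 mm and run level to the rail.
- rack: Fixed dark steel rack: rail along local y, 520 mm long, front face at x = +86 mm, top 181 mm above the table, on two legs; three pairs of hooks at y = -158, 0, +158 mm, saddles at x = 0. Origin on the table under the middle pair's saddle. The free pair may be any of the three; a small blank card is on the rail behind it. x points away from the robot.
- roller_mid (a point): Middle of the black rubber roller (52 mm thick, 138 mm long over its frame, along y) of a hand roller hanging loose by its bar on another pair of hooks, bar 64 mm above this point: a neighbour not to be knocked.
- float_mid (a point): Middle of the steel sole (66 x 140 x 5 mm) of a float with a dark bar hanging loose on the remaining pair of hooks, bar 87.5 mm above this point: a neighbour not to be knocked. Between tools on adjacent hooks some 18 mm stay free.
- can: Closed ink can standing on the table, 72 mm in diameter, 80 mm high; origin at the centre of its underside; leave it alone.
- plate: Small woodcut plate lying on the table, 90 x 130 x 18 mm; origin at the centre of its underside; leave it alone.
Mind the look-alikes: they are no part of the job. Of the things like the part that bears block_bar, leave any that is pink; of the rest the larger one is meant.

How it is judged:
By the outcome, as a careful person would: the job done as asked, in the order asked, and still so for the second after the job is handed in, with the robot touching nothing.
It also fails if it takes over 58 s, if anything falls off the work surface, if the arm or the gripper's body presses on something with over 40 N, if the wrist force passes 120 N, or if a joint passes its speed limit or range.

## Working session

There is one attempt and no reset: what is moved stays moved. The work goes in short steps, each a Python script; the robot and the scene stay as the last script left them, time stands still between calls to the robot, and variables do not carry over. Pictures are saved under pics/ and viewed, about 8 in all and at most 12, crops included, and the job is handed in when it is done.

```bash
ls; mkdir -p pics
python3 - <<'E'
from bench import robot, hand, solver, readout, eyes, order
import cv2,numpy as np
for n in ("scene","side"):
    p,d=eyes.read_camera(n); cv2.imwrite(f"pics/{n}0.png",p[:,:,::-1]); np.savez(f"pics/{n}0.npz",p=p,d=d)
    print(n,eyes.camera_params(n),(d>0).mean())
print(eyes.camera_params("wrist")); print(readout.read_state())
E
```

```text
pics
scene {'mtx': array([[552.1970247 ,   0.        , 325.16571669],
       [  0.        , 552.1970247 , 238.09741182],
       [  0.        ,   0.        ,   1.        ]]), 'origin': array([1.43384689, 0.1486075 , 0.78994952]), 'rotation': array([ 0.56689265,  0.67576435, -0.35912021, -0.30497204])} 0.995859375
side {'mtx': array([[488.74688443,   0.        , 320.22310847],
       [  0.        , 488.74688443, 241.87158982],
       [  0.        ,   0.        ,   1.        ]]), 'origin': array([0.36479392, 0.84916968, 0.6661809 ]), 'rotation': array([-0.04827095,  0.87690087, -0.476709  ,  0.03825319])} 0.9960709635416667
{'mtx': array([[371.64829954,   0.        , 315.02510052],
       [  0.        , 371.64829954, 241.07699957],
       [  0.        ,   0.        ,   1.        ]]), 'tool_from_camera': array([[ 2.03644846e-04, -2.87811871e-01,  9.57686946e-01,
        -1.21702631e-01],
       [ 4.67745204e-04, -9.57686833e-01, -2.87811936e-01,
         7.30384253e-02],
       [ 9.99999870e-01,  5.06564893e-04, -6.04053653e-05,
        -4.84977678e-04],
       [ 0.00000000e+00,  0.00000000e+00,  0.00000000e+00,
         1.00000000e+00]])}
{'t': 0.1, 'joints': array([1.21469287e+00, 3.78022021e-01, 7.97689854e-02, 1.27438707e+00,
       1.95069517e-05, 1.46053240e+00]), 'qd': array([-0.00165296, -0.00070123,  0.00195922, -0.0007689 , -0.00059918,
       -0.00020991]), 'joint_torque': array([ 6.02682358e-04, -4.64694107e+01,  2.70582837e+01,  1.20354490e-02,
       -1.38186001e-04,  8.58049930e-06]), 'tool_pos': array([0.13971768, 0.5572115 , 0.25243966]), 'ee_rot': array([-0.4352581 ,  0.55809104,  0.43458593,  0.55697383]), 'contact_force': array([ 0.20438291,  0.19795903, -0.44970893]), 'wrist_torque': array([0.00332677, 0.05061473, 0.03215744]), 'grip_width': 1.0018721344563208}
```

View pics/scene0.png

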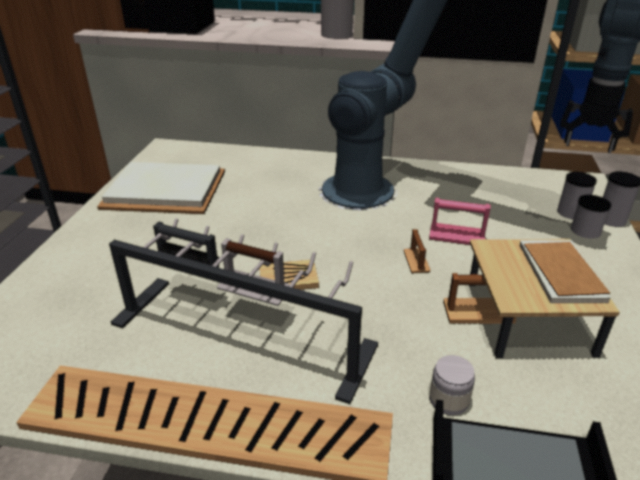

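View pics/side0.png

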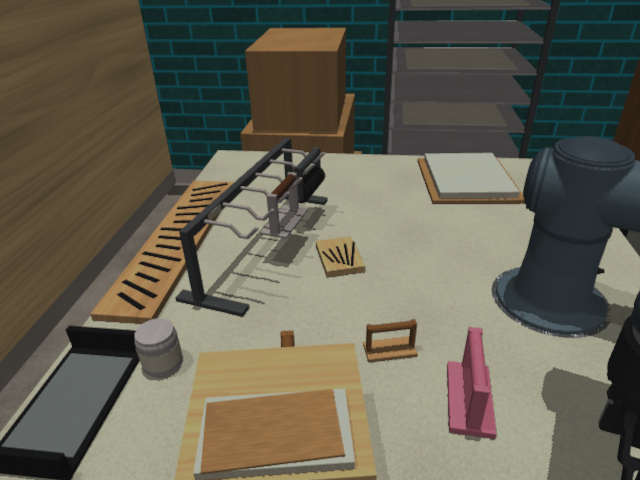

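The scene camera shows three handle blocks: pink (460,222), a small brown one in the open (417,252), and a larger brown one half under the shelf (470,295). The third is the one meant: not pink, the larger of the rest, and under the shelf. The free hooks are the pair nearest the can, at (345,275) in the scene view and (235,225) in the side view. The float hangs in the middle and the roller at the far end.

```bash
cat > h.py <<'E'
import numpy as np,cv2
from scipy.spatial.transform import Rotation as R
from bench import robot, hand, solver, readout, eyes, order
def cloud(n,d):
    c=eyes.camera_params(n);K=c["mtx"];v,u=np.mgrid[:480,:640]
    P=np.stack([(u-K[0,2])/K[0,0]*d,(v-K[1,2])/K[1,1]*d,d],-1)
    return P@R.from_quat(c["rotation"]).as_matrix().T+c["origin"]
def proj(n,X):
    c=eyes.camera_params(n);p=(np.atleast_2d(X)-c["origin"])@R.from_quat(c["rotation"]).as_matrix()
    return p[:,:2]/p[:,2:]*c["mtx"][0,0]+c["mtx"][:2,2]
E
python3 - <<'E'
from h import *
for n in ("scene","side"):
    f=np.load(f"pics/{n}0.npz");p,d=f["p"],f["d"];W=cloud(n,d)
    hsv=cv2.cvtColor(p,cv2.COLOR_RGB2HSV); z=W[...,2]
    print(n,"table z",np.median(z[(abs(z)<.02)&(d>0)]))
    box=lambda u0,u1,v0,v1:(np.add.outer(np.zeros(480),np.arange(640))>=u0)&(np.arange(640)<=u1)&((np.arange(480)>=v0)&(np.arange(480)<=v1))[:,None]&(d>0)
    B=dict(scene=dict(shelf=(465,625,235,320),block=(440,500,265,325),can=(425,480,350,415),rail=(100,365,235,325),plate=(258,322,258,292),small=(400,432,228,275)),
           side=dict(shelf=(180,375,340,479),block=(275,300,325,350),can=(130,185,315,380),rail=(180,300,135,240),plate=(312,368,235,278),small=(360,420,317,362)))[n]
    for k,b in B.items():
        m=box(*b)
        m&={'shelf':abs(z-.119)<.006,'block':(hsv[...,1]>110)&(z<.107)&(z>.006),'can':abs(z-.08)<.006,'rail':(abs(z-.178)<.012)&(hsv[...,2]<75),'plate':abs(z-.018)<.006,'small':(hsv[...,1]>110)&(z>.006)}[k]
        q=W[m]
        if len(q)<8: print(k,len(q));continue
        r=cv2.minAreaRect(q[:,:2].astype(np.float32)*1000)
        print(k,len(q),"c",np.round(r[0],1),"s",np.round(r[1],1),"a",round(r[2],1),"med",q.mean(0).round(4),"z",np.percentile(q[:,2],[2,50,98]).round(4))
        if k in('shelf','rail'): print(cv2.boxPoints(r).round(1).tolist())
S=cv2.imread("pics/scene0.png");D=cv2.imread("pics/side0.png")
a=cv2.resize(S[220:340,380:520],None,fx=4,fy=4,interpolation=2); b=cv2.resize(S[220:400,100:390],None,fx=2.6,fy=2.6,interpolation=2)
c=np.zeros((a.shape[0]-0,0,3),np.uint8)
cv2.imwrite("pics/crop1.png",a);cv2.imwrite("pics/crop2.png",cv2.resize(D[130:320,170:380],None,fx=3.5,fy=3.15,interpolation=2))
E
```

```text
scene table z -6.604098503559808e-05
shelf 4937 c [490.  422.2] s [248.  222.1] a 10.7 med [0.5254 0.3898 0.1182] z [0.1143 0.1181 0.1228]
[[347.6000061035156, 508.29998779296875], [388.79998779296875, 290.0], [632.5, 336.1000061035156], [591.2000122070312, 554.4000244140625]]
block 1541 c [469.5 300.4] s [137.2 107.2] a 10.9 med [0.5059 0.3002 0.0327] z [0.0079 0.0138 0.1004]
can 910 c [744.5 257.9] s [63.7 65. ] a 65.2 med [0.7463 0.2576 0.0792] z [0.0753 0.0792 0.082 ]
rail 3604 c [ 634.2 -152.4] s [519.7 116.2] a 77.5 med [ 0.6713 -0.1494  0.1759] z [0.1665 0.1774 0.1823]
[[521.0, -393.3999938964844], [634.5, -418.70001220703125], [747.4000244140625, 88.5999984741211], [633.9000244140625, 113.80000305175781]]
plate 824 c [ 451.9 -102.9] s [ 95.5 132. ] a 15.7 med [ 0.4488 -0.0943  0.0172] z [0.0135 0.0172 0.0205]
small 525 c [292.3 186.5] s [ 61.3 177.9] a 86.9 med [0.3368 0.1839 0.027 ] z [0.0063 0.0118 0.0671]
side table z 0.0006480600393189984
shelf 11730 c [489.2 421.8] s [240.8 223. ] a 10.5 med [0.4866 0.4054 0.1189] z [0.1167 0.1188 0.1219]
[[350.5, 509.3999938964844], [391.29998779296875, 290.1000061035156], [628.0, 334.20001220703125], [587.2000122070312, 553.4000244140625]]
block 190 c [502.  275.8] s [19.8 40.6] a 10.6 med [0.5023 0.2748 0.0995] z [0.0934 0.1    0.1026]
can 822 c [742.  257.8] s [64.6 67.4] a 32.1 med [0.7409 0.2597 0.0794] z [0.0747 0.0796 0.0815]
rail 1570 c [ 618.3 -148.6] s [520.8 138. ] a 77.3 med [ 0.6645 -0.1187  0.1763] z [0.1666 0.1777 0.1825]
[[493.70001220703125, -387.3999938964844], [628.2000122070312, -417.79998779296875], [742.9000244140625, 90.19999694824219], [608.2999877929688, 120.5999984741211]]
plate 1275 c [ 449.4 -104.7] s [ 91.1 139.4] a 18.5 med [ 0.4483 -0.0977  0.018 ] z [0.0136 0.0182 0.0208]
small 1338 c [330.9 187.6] s [90.  47.4] a 16.1 med [0.3299 0.1894 0.0267] z [0.0068 0.0104 0.0676]
```

View pics/crop1.png

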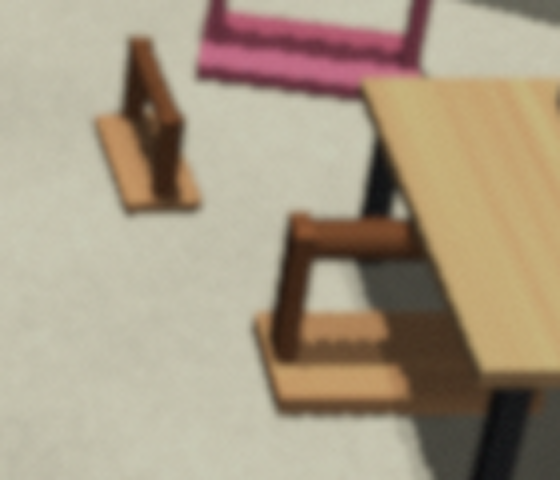

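Crop confirmed: the block under the shelf is brown and clearly larger than the small one in the open. Its sole's outer corners are near (255,315) and (285,410) in the crop, and its bar runs under the shelf edge. Next I refine its yaw and the rack/hooks frame.

Run:
```python
from h import *
yaw=np.deg2rad(10.6)
for n in ("scene","side"):
    f=np.load(f"pics/{n}0.npz");p,d=f["p"],f["d"];W=cloud(n,d);hsv=cv2.cvtColor(p,cv2.COLOR_RGB2HSV)
    v,u=np.mgrid[:480,:640];z=W[...,2]
    if n=="scene":
        m=(u>440)&(u<520)&(v>265)&(v<330)&(hsv[...,1]>90)&(z>.008)&(z<.019)&(W[...,1]<.36)
        q=W[m][:,:2]
        for name,ax in(("-y edge",0),("+x edge",1)):
            e=np.array([np.cos(yaw),np.sin(yaw)]);g=np.array([-np.sin(yaw),np.cos(yaw)])
            a,b=(q@e,q@g) if ax==0 else (q@g,-q@e)
            pts=[]
            for lo in np.arange(a.min()+.004,a.max()-.004,.004):
                s=(a>=lo)&(a<lo+.004)
                if s.sum()>4: pts.append((lo+.002,np.percentile(b[s],3)))
            pts=np.array(pts);c=np.polyfit(*pts.T,1);print(name,"a range",a.min(),a.max(),"slope deg",np.rad2deg(np.arctan(c[0])),"b mid",np.median(pts[:,1]))
            print((pts*1000).round(1).tolist())
    m=(u>270)&(u<520)&(v>265)&(v<350)&(hsv[...,1]>110)&(z>.075)&(z<.107)&(W[...,0]>.46)&(W[...,0]<.55)&(W[...,1]<.33)
    q=W[m];e=np.array([np.cos(yaw),np.sin(yaw)]);g=np.array([-np.sin(yaw),np.cos(yaw)])
    print(n,"bar x'",np.percentile(q[:,:2]@e,[1,50,99]),"y'",np.percentile(q[:,:2]@g,[1,50,99]), "z",q[:,2].max())
    for lo in np.arange((q[:,:2]@g).min(),(q[:,:2]@g).max(),.008):
        s=((q[:,:2]@g)>=lo)&((q[:,:2]@g)<lo+.008)&(q[:,2]>.09)
        if s.sum()>4:print("  ",lo.round(4),s.sum(),np.percentile(q[s][:,:2]@e,[3,97]).round(4))
    # rack
    t=np.deg2rad(77.4);Y=np.array([np.cos(t),np.sin(t)]);X=np.array([np.sin(t),-np.cos(t)])
    roi=((u>90)&(u<390)&(v>215)&(v<345)) if n=="scene" else ((u>170)&(u<330)&(v>130)&(v<260))
    q=W[roi&(z>.135)&(d>0)];xl=q[:,:2]@X;yl=q[:,:2]@Y
    s=(abs(q[:,2]-.181)<.003)&(xl>.63)
    print("rail top xl",np.percentile(xl[s],[2,10,50,90,98]).round(4),"yl",yl[s].min(),yl[s].max(),s.sum())
    A=s
    for lo in np.arange(yl[A].min()+.02,yl[A].max(),.08):
        w=A&(yl>lo)&(yl<lo+.02); print("   y",lo.round(3),np.percentile(xl[w],[3,97]).round(4) if w.sum()>5 else None)
    y0=(yl[s].min()+yl[s].max())/2;print("y0",y0)
    for yc in (-196,-120,-38,38,120,196):
        w=(abs(yl-y0-yc/1000)<.009)&(q[:,2]>.14)
        w&=xl<np.percentile(xl[s],2)-.004
        if abs(yc)==196 or yc in(120,):
            o=np.argsort(xl[w]);o=o[::max(1,len(o)//14)]
            print(yc,(np.c_[xl[w],yl[w]-y0,q[w][:,2]][o]*1000).round(0).tolist())
```

```text
-y edge a range 0.5089384859553362 0.5851783008629453 slope deg -1.7853147183095122 b mid 0.1581652914852596
[[514.9, 165.1], [518.9, 157.0], [522.9, 156.5], [526.9, 158.2], [530.9, 156.4], [534.9, 171.0], [538.9, 157.9], [542.9, 170.0], [546.9, 156.9], [550.9, 158.5], [554.9, 155.9], [558.9, 157.6], [562.9, 158.2], [566.9, 160.8], [570.9, 159.7], [574.9, 156.1], [578.9, 158.9], [582.9, 161.0]]
+x edge a range 0.15534634179352996 0.26243695318203525 slope deg 0.9286877096754733 b mid -0.5811717365494575
[[161.3, -581.2], [165.3, -581.3], [169.3, -583.1], [173.3, -581.6], [177.3, -582.4], [181.3, -582.0], [185.3, -581.2], [189.3, -581.9], [193.3, -580.4], [197.3, -581.7], [201.3, -578.9], [205.3, -581.4], [209.3, -580.2], [213.3, -581.4], [217.3, -580.0], [221.3, -580.5], [225.3, -580.6], [229.3, -580.6], [233.3, -580.5], [237.3, -581.0], [241.3, -579.8], [245.3, -581.6], [249.3, -580.4], [253.3, -581.6], [257.3, -579.4]]
scene bar x' [0.54039867 0.55349892 0.55903913] y' [0.15800386 0.18673161 0.22184143] z 0.10635550197604271
   0.1565 34 [0.5379 0.5573]
   0.1645 33 [0.5413 0.5589]
[... 2471 characters left out ...]

120 [[567.0, 119.0, 177.0], [573.0, 121.0, 172.0], [581.0, 121.0, 161.0], [587.0, 123.0, 157.0], [597.0, 119.0, 150.0], [605.0, 119.0, 146.0], [613.0, 119.0, 157.0], [618.0, 117.0, 162.0], [623.0, 120.0, 163.0], [631.0, 121.0, 172.0], [640.0, 117.0, 173.0], [647.0, 122.0, 175.0], [657.0, 121.0, 173.0], [667.0, 116.0, 174.0], [674.0, 125.0, 172.0]]
196 [[566.0, 197.0, 176.0], [574.0, 199.0, 171.0], [582.0, 198.0, 167.0], [591.0, 196.0, 157.0], [597.0, 196.0, 154.0], [607.0, 197.0, 148.0], [615.0, 192.0, 158.0], [619.0, 199.0, 163.0], [626.0, 197.0, 170.0], [634.0, 200.0, 170.0], [643.0, 198.0, 172.0], [651.0, 199.0, 173.0], [660.0, 196.0, 172.0], [670.0, 195.0, 168.0], [679.0, 196.0, 167.0]]
```

View pics/crop2.png

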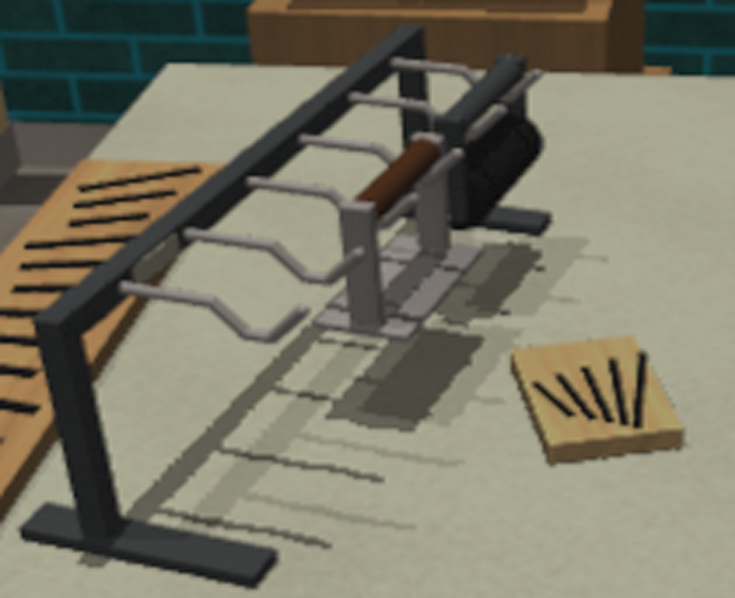

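The free hooks are the pair nearest the can: rods at (215,310) and (290,260) in the crop, with the card behind them. They measure 121/197 mm from the rail middle and their tips are 34 mm ahead of the saddle, matching the spec. The block agrees too, with the shelf edge 13.5 mm from the bar middle. I'll move above block_end and check from close by.

```bash
cat >> h.py <<'E'
def down(yaw,flip=0):  # tool x down, tool z along (cos yaw, sin yaw)
    z=np.array([np.cos(yaw),np.sin(yaw),0])*(-1 if flip else 1);x=np.array([0,0,-1.])
    return R.from_matrix(np.c_[x,np.cross(z,x),z]).as_quat()
YB=np.deg2rad(10.6); YR=np.deg2rad(-12.6)
def fr(yaw,a,b,z): c,s=np.cos(yaw),np.sin(yaw); return np.array([a*c-b*s,a*s+b*c,z])
def wpose():
    s=readout.read_state();return R.from_quat(s["ee_rot"]).as_matrix(),np.array(s["tool_pos"])
def wrist(name=None):
    Rt,t=wpose();p,d=eyes.read_camera("wrist");c=eyes.camera_params("wrist");K=c["mtx"];T=c["tool_from_camera"]
    v,u=np.mgrid[:480,:640];du,dv=u-K[0,2],v-K[1,2];r=np.hypot(du,dv)+1e-9;th=r/K[0,0]
    ray=np.stack([du/r*np.tan(th),dv/r*np.tan(th),np.ones_like(r)],-1)
    P=(ray*d[...,None])@T[:3,:3].T+T[:3,3];W=P@Rt.T+t
    if name: cv2.imwrite(f"pics/{name}.png",p[:,:,::-1])
    return p,d,W
def st(): s=readout.read_state();return round(s["t"],2),np.round(s["tool_pos"],4),np.round(s["contact_force"],1),round(s["grip_width"],3)
E
python3 - <<'E'
from h import *
P=fr(YB,.545,.1915,.22)
for yaw in(YB,YR):
    for f in(0,1):
        for pos in (P,fr(YB,.545,.1,.095),fr(YR,.50,.1485,.25),fr(YR,.602,.1485,.16)): 
            j=solver.solve_ik(pos,down(yaw,f)); print(yaw,f,None if j is None else np.round(j,2))
robot.movep(P,down(YB,0)); print(st())
p,d,W=wrist("w1"); np.savez("pics/w1.npz",p=p,W=W)
hsv=cv2.cvtColor(p,cv2.COLOR_RGB2HSV);q=W[(hsv[...,1]>110)&(W[...,2]>.09)&(W[...,2]<.105)&(d>0)&(abs(W[...,0]-.5)<.05)&(W[...,1]<.32)]
a=q[:,0]*np.cos(YB)+q[:,1]*np.sin(YB);b=-q[:,0]*np.sin(YB)+q[:,1]*np.cos(YB);print(len(q))
for lo in np.arange(.15,.22,.006):
    s=(b>=lo)&(b<lo+.006)
    if s.sum()>4: print(lo.round(3),s.sum(),np.percentile(a[s],[3,97]).round(4))
print("b",b.min(),b.max(),"z",q[:,2].max())
E
```

```text
0.18500490071139894 0 [0.41 0.39 0.02 1.2  0.   1.8 ]
0.18500490071139894 0 [ 0.25  0.43 -0.26  0.88  0.    1.64]
0.18500490071139894 0 [-0.05  0.27 -0.08  1.22  0.    1.33]
0.18500490071139894 0 [-0.08  0.51  0.04  1.1   0.    1.31]
0.18500490071139894 1 [ 0.41  0.39  0.02  1.2   0.   -1.34]
0.18500490071139894 1 [ 0.25  0.43 -0.26  0.88  0.   -1.5 ]
0.18500490071139894 1 [-0.05  0.27 -0.08  1.22  0.   -1.81]
0.18500490071139894 1 [-0.08  0.51  0.04  1.1   0.   -1.84]
-0.21991148575128552 0 [0.41 0.39 0.02 1.2  0.   2.2 ]
-0.21991148575128552 0 [ 0.25  0.43 -0.26  0.88  0.    2.04]
-0.21991148575128552 0 [-0.05  0.27 -0.08  1.22  0.    1.74]
-0.21991148575128552 0 [-0.08  0.51  0.04  1.1   0.    1.71]
-0.21991148575128552 1 [ 0.41  0.39  0.02  1.2   0.   -0.94]
-0.21991148575128552 1 [ 0.25  0.43 -0.26  0.88  0.   -1.1 ]
-0.21991148575128552 1 [-0.05  0.27 -0.08  1.22  0.   -1.4 ]
-0.21991148575128552 1 [-0.08  0.51  0.04  1.1   0.   -1.43]
(1.75, array([0.4999, 0.2893, 0.2201]), array([-0.4,  0. , -0. ]), 0.999)
2146
0.156 172 [0.5363 0.5553]
0.162 247 [0.5359 0.5556]
0.168 235 [0.5362 0.5553]
0.174 232 [0.5363 0.5551]
0.18 242 [0.5356 0.5551]
0.186 256 [0.5354 0.555 ]
0.192 266 [0.5356 0.5556]
0.198 269 [0.5357 0.5556]
0.204 227 [0.5358 0.5555]
b 0.15727907798481505 0.20922226064667215 z 0.10408849047490941
```

Wrist view agrees with the first measurement: yaw 10.6°, bar centre x′ = 0.5456. Descend, grip and draw out.

Run:
```python
from h import *
q=down(YB)
robot.servo_line(fr(YB,.5456,.190,.145),q,speed=.2)
print(robot.servo_line(fr(YB,.5456,.190,.093),q,speed=.08,until_force=8),st())
hand.grasp(60); print(st())
robot.servo_line(fr(YB,.5456,.190,.095),q,speed=.03); print(st())
print(robot.servo_line(fr(YB,.5456,.190-.14,.095),q,speed=.09,until_force=15),st())
robot.servo_line(fr(YB,.5456,.050,.0925),q,speed=.03,until_force=8); print(st())
p,d=eyes.read_camera("scene");cv2.imwrite("pics/s2.png",p[160:400,300:620,::-1].repeat(2,0).repeat(2,1))
```

```text
False (3.12, array([0.5017, 0.2873, 0.0935]), array([-0.3, -0.3,  0.2]), 1.0)
(3.74, array([0.5016, 0.2872, 0.0934]), array([-0.7, -0.4,  2.2]), 0.234)
(3.99, array([0.5008, 0.2866, 0.0942]), array([ 0.9, -0.6, -5. ]), 0.236)
False (5.7, array([0.5271, 0.1499, 0.095 ]), array([-0. ,  0.1, -4.4]), 0.235)
(5.95, array([0.5276, 0.1498, 0.0934]), array([-2. , -1. ,  2.4]), 0.236)
```

View pics/s2.png

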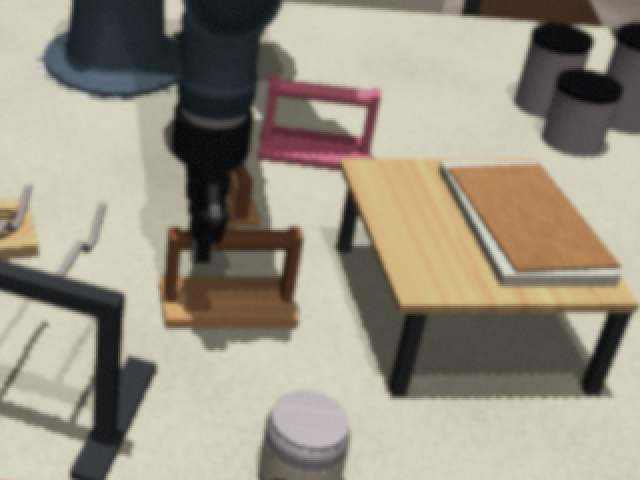

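The block stands upright, fully clear of the shelf (its sole ends at (298,325); the shelf begins at about (345,165)–(405,305)). Let go, back off and measure the bar again.

Run:
```python
from h import *
hand.open_gripper(); robot.servo_line(fr(YB,.5456,.050,.20),down(YB),speed=.2); robot.movep(fr(YB,.5456,.075,.23),down(YB)); robot.sleep(.3);print(st())
p,d,W=wrist("w2")
hsv=cv2.cvtColor(p,cv2.COLOR_RGB2HSV);q=W[(hsv[...,1]>110)&(W[...,2]>.085)&(W[...,2]<.108)&(d>0)&(abs(W[...,0]-.52)<.08)&(W[...,1]<.29)]
a=q[:,0]*np.cos(YB)+q[:,1]*np.sin(YB);b=-q[:,0]*np.sin(YB)+q[:,1]*np.cos(YB)
k=(abs(a-.5456)<.04);a,b,z=a[k],b[k],q[k,2]
for lo in np.arange(b.min(),b.max(),.012):
    s=(b>=lo)&(b<lo+.012)
    if s.sum()>4: print(lo.round(3),s.sum(),np.percentile(a[s],[3,97]).round(4),np.percentile(a[s],[3,97]).mean().round(4))
print("b",np.percentile(b,[.5,99.5]),"z",np.percentile(z,[50,98]))
```

```text
(7.92, array([0.5219, 0.1736, 0.2288]), array([-0.2, -0.4, -0.5]), 1.0)
0.017 401 [0.5365 0.5559] 0.5462
0.029 399 [0.5365 0.5557] 0.5461
0.041 425 [0.5365 0.5557] 0.5461
0.053 462 [0.5359 0.5562] 0.5461
0.065 489 [0.5357 0.556 ] 0.5459
0.077 524 [0.5359 0.5562] 0.5461
0.089 520 [0.5355 0.5565] 0.546
0.101 529 [0.5357 0.5558] 0.5458
0.113 543 [0.5359 0.5563] 0.5461
0.125 557 [0.5358 0.5562] 0.546
0.137 592 [0.5357 0.5563] 0.546
0.149 162 [0.536  0.5559] 0.546
b [0.01874287 0.15235943] z [0.10100989 0.10305891]
```

Run:
```python
from h import *
robot.movep(fr(YR,.57,.1485,.30),down(YR)); robot.sleep(.3);print(st())
p,d,W=wrist("w3");np.savez("pics/w3.npz",p=p,d=d,W=W)
c,s=np.cos(YR),np.sin(YR);a=W[...,0]*c+W[...,1]*s;b=-W[...,0]*s+W[...,1]*c;z=W[...,2]
m=(z>.17)&(z<.19)&(a>.66)&(a<.73)&(d>0)
for lo in np.arange(-.02,.27,.03):
    k=m&(b>lo)&(b<lo+.01); 
    if k.sum()>8: print("rail",lo.round(3),np.percentile(a[k],[2,98]).round(4))
print("rail end b",np.percentile(b[m],99.8))
for y in(.1105,.1865):
    m=(abs(b-y)<.013)&(z>.14)&(z<.185)&(a<.68)&(a>.55)&(d>0)
    for lo in np.arange(.56,.68,.006):
        k=m&(a>=lo)&(a<lo+.006)
        if k.sum()>3: print(y,lo.round(3),k.sum(),"y",np.percentile(b[k],[5,95]).round(4),b[k].mean().round(4),"z",np.percentile(z[k],95).round(4))
    print("tip a min",np.percentile(a[m],1))
```

```text
(9.03, array([0.5881, 0.0219, 0.2996]), array([-0.9, -0.2, -0.8]), 1.0)
rail 0.07 [0.6927 0.7071]
rail 0.1 [0.6615 0.7062]
rail 0.13 [0.6879 0.7062]
rail 0.16 [0.6881 0.7066]
rail 0.19 [0.6894 0.707 ]
rail 0.22 [0.6894 0.7067]
rail end b 0.24730379721118312
0.1105 0.566 15 y [0.1068 0.1113] 0.1093 z 0.1788
0.1105 0.572 90 y [0.1061 0.1125] 0.11 z 0.1794
0.1105 0.578 92 y [0.1066 0.1123] 0.11 z 0.176
0.1105 0.584 88 y [0.1064 0.1123] 0.11 z 0.169
0.1105 0.59 82 y [0.1063 0.1125] 0.1101 z 0.1616
0.1105 0.596 70 y [0.1054 0.1123] 0.1093 z 0.1563
0.1105 0.602 77 y [0.1053 0.1121] 0.1093 z 0.1555
0.1105 0.608 82 y [0.1055 0.112 ] 0.1093 z 0.1584
0.1105 0.614 96 y [0.1057 0.1122] 0.1097 z 0.1644
0.1105 0.62 104 y [0.1056 0.1124] 0.1096 z 0.17
0.1105 0.626 96 y [0.1059 0.1125] 0.1097 z 0.1753
0.1105 0.632 85 y [0.1055 0.1123] 0.1095 z 0.1756
0.1105 0.638 85 y [0.1055 0.1123] 0.1095 z 0.1757
0.1105 0.644 82 y [0.1054 0.1123] 0.1093 z 0.1757
0.1105 0.65 76 y [0.1059 0.1121] 0.1095 z 0.1757
0.1105 0.656 73 y [0.1059 0.1121] 0.1094 z 0.1757
0.1105 0.662 82 y [0.106  0.1123] 0.1097 z 0.1759
0.11
[... 398 characters left out ...]
881] 0.1848 z 0.1558
0.1865 0.602 89 y [0.1811 0.1881] 0.1848 z 0.1558
0.1865 0.608 99 y [0.1811 0.1882] 0.1849 z 0.1584
0.1865 0.614 103 y [0.1811 0.1881] 0.1848 z 0.1641
0.1865 0.62 115 y [0.1809 0.1879] 0.1846 z 0.1703
0.1865 0.626 114 y [0.1808 0.1879] 0.1846 z 0.1752
0.1865 0.632 100 y [0.1805 0.1881] 0.1845 z 0.1757
0.1865 0.638 95 y [0.1807 0.1878] 0.1846 z 0.1758
0.1865 0.644 92 y [0.1808 0.1878] 0.1845 z 0.176
0.1865 0.65 96 y [0.1803 0.188 ] 0.1844 z 0.1757
0.1865 0.656 96 y [0.1805 0.1881] 0.1845 z 0.1762
0.1865 0.662 86 y [0.1806 0.1878] 0.1845 z 0.1763
0.1865 0.668 80 y [0.1809 0.1879] 0.1847 z 0.1757
0.1865 0.674 92 y [0.1804 0.1881] 0.1845 z 0.1758
tip a min 0.5718414547154896
```

View pics/w3.png

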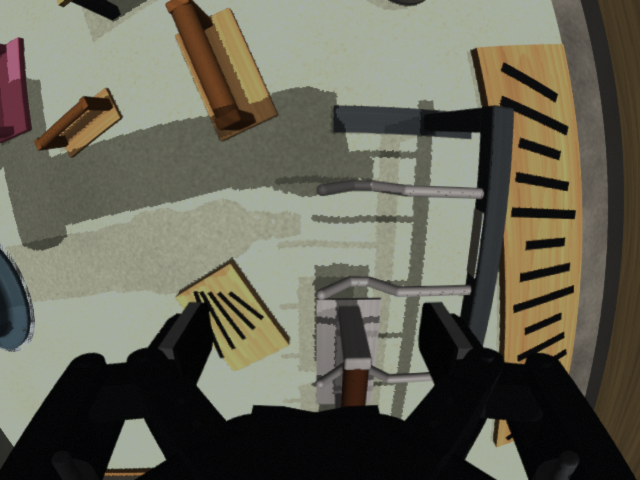

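The wrist view shows both free hook rods ((320,188)→(480,193) and (320,293)→(470,288)) running exactly along rack x. The pair's middle is at a = 0.603, b = 0.1475, and the float's near post is at (350,340). Now take the block at mid-bar, carry it to the front of the hooks and check.

Run:
```python
from h import *
q=down(YB)
robot.movep(fr(YB,.5459,.0857,.15),q)
print(robot.servo_line(fr(YB,.5459,.0857,.093),q,speed=.1,until_force=8),st())
hand.grasp(80); print(st())
robot.servo_line(fr(YB,.5459,.0857,.205),q,speed=.12); print(st())
robot.servo_line(fr(YR,.485,.1477,.205),down(YR),speed=.1); robot.sleep(.4); print(st(), readout.read_state()["wrist_torque"].round(3))
p,d,W=wrist("w4")
c,s=np.cos(YR),np.sin(YR);a=W[...,0]*c+W[...,1]*s;b=-W[...,0]*s+W[...,1]*c;z=W[...,2]
hsv=cv2.cvtColor(p,cv2.COLOR_RGB2HSV)
m=(hsv[...,1]>110)&(z>.18)&(z<.225)&(d>0)&(abs(a-.485)<.04)&(b>.05)&(b<.23)
print("bar b",np.percentile(b[m],[.5,99.5]))
for lo in np.arange(.07,.22,.012):
    k=m&(b>=lo)&(b<lo+.012)
    if k.sum()>8: print(lo.round(3),k.sum(),np.percentile(a[k],[3,97]).round(4),np.percentile(z[k],95).round(4))
p,d=eyes.read_camera("side");cv2.imwrite("pics/d4.png",cv2.resize(p[100:360,150:460,::-1],None,fx=2.2,fy=2.2))
```

```text
False (10.72, array([0.5215, 0.1845, 0.0936]), array([-0.7,  0.2,  0.1]), 1.0)
(11.33, array([0.5211, 0.1848, 0.0935]), array([-1.1,  0.3,  4.5]), 0.232)
(12.42, array([0.52  , 0.1845, 0.2038]), array([-0.5, -0.3, -5.9]), 0.231)
(14.44, array([0.5056, 0.0385, 0.205 ]), array([-0.9,  0.5, -5.4]), 0.23) [-0.001  0.025 -0.067]
bar b [0.11508798 0.21477727]
0.106 320 [0.4751 0.4954] 0.2138
0.118 1173 [0.4753 0.4953] 0.214
0.13 1331 [0.4757 0.4949] 0.214
0.142 1528 [0.4756 0.495 ] 0.2139
0.154 1770 [0.4753 0.4953] 0.214
0.166 1974 [0.4754 0.4953] 0.214
0.178 2206 [0.4753 0.4953] 0.214
0.19 2389 [0.4753 0.4953] 0.214
0.202 2637 [0.4752 0.4955] 0.2145
0.214 410 [0.4762 0.4944] 0.2135
```

View pics/d4.png

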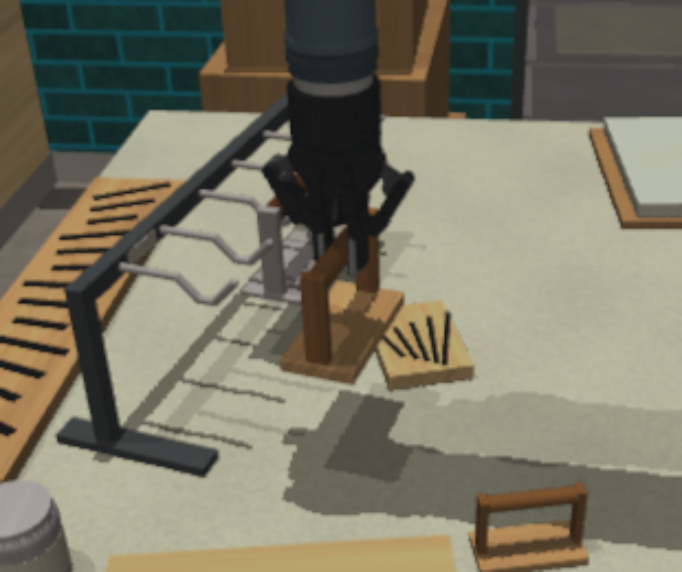

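The block is held upright and level, bar parallel to the rack and centred on the pair to within 1 mm. The tips pass under the bar (13 mm clear), so slide in and lower.

Run:
```python
from h import *
q=down(YR)
print(robot.servo_line(fr(YR,.6025,.1477,.205),q,speed=.06,until_force=6),st())
robot.servo_line(fr(YR,.6025,.1477,.178),q,speed=.05); print(st())
print(robot.servo_line(fr(YR,.6025,.1477,.164),q,speed=.02,until_force=5),st())
p,d=eyes.read_camera("side");cv2.imwrite("pics/d5.png",cv2.resize(p[110:330,160:380,::-1],None,fx=2.7,fy=2.7,interpolation=2))
```

```text
False (16.65, array([0.6199, 0.0128, 0.2051]), array([ 0.2, -0.3, -6.1]), 0.231)
(17.34, array([0.6202, 0.0127, 0.1779]), array([-0.4, -0.1, -5.4]), 0.23)
True (17.87, array([0.6203, 0.0127, 0.1681]), array([0.2, 0.2, 5.2]), 0.229)
```

View pics/d5.png

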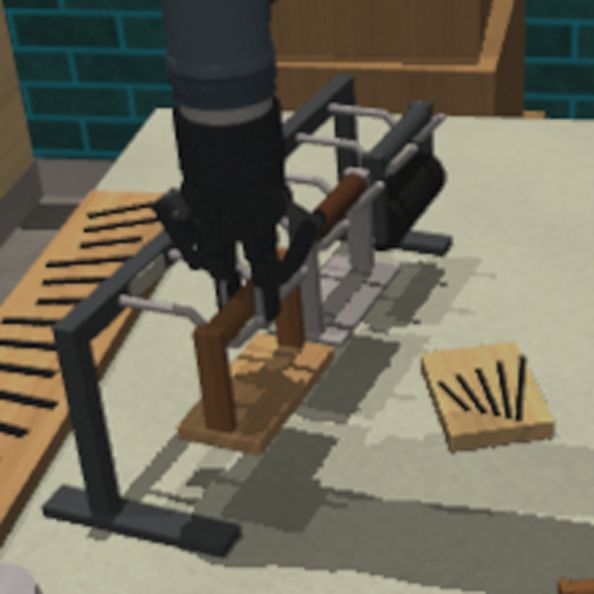

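Contact came at bar height 165 mm, exactly as specified. Release, rise and check.

Run:
```python
from h import *
q=down(YR)
hand.open_gripper(); print(st())
robot.servo_line(fr(YR,.6025,.1477,.30),q,speed=.08); robot.movep(fr(YR,.50,.1477,.33),q)
robot.sleep(1.5);print(st())
c,s=np.cos(YR),np.sin(YR)
for i in range(2):
    p,d,W=wrist("w6");a=W[...,0]*c+W[...,1]*s;b=-W[...,0]*s+W[...,1]*c;z=W[...,2];hsv=cv2.cvtColor(p,cv2.COLOR_RGB2HSV)
    m=(hsv[...,1]>110)&(z>.155)&(z<.185)&(d>0)&(abs(a-.603)<.04)&(b>.07)&(b<.24)
    print("bar b",np.percentile(b[m],[.5,99.5]).round(4))
    for lo in (.085,.1,.14,.18,.2):
        k=m&(b>=lo)&(b<lo+.012)
        if k.sum()>8: print(lo,k.sum(),np.percentile(a[k],[3,97]).round(4),np.percentile(z[k],95).round(4))
    robot.sleep(1)
old=np.load("pics/side0.npz");p,d=eyes.read_camera("side");cv2.imwrite("pics/d6.png",cv2.resize(p[110:400,120:400,::-1],None,fx=2,fy=2,interpolation=2))
df=cv2.absdiff(p,old["p"]).max(-1)>40
for k,(u0,u1,v0,v1) in dict(can=(130,185,315,380),plate=(312,368,235,278),roller=(300,330,145,200)).items(): print(k,df[v0:v1,u0:u1].mean().round(3))
W=cloud("side",d);v,u=np.mgrid[:480,:640]
for k,m in dict(can=(u>=130)&(u<=185)&(v>=315)&(v<=380)&(abs(W[...,2]-.08)<.006),plate=(u>=312)&(u<=368)&(v>=235)&(v<=278)&(abs(W[...,2]-.018)<.006)).items(): print(k,W[m].mean(0).round(4))
```

```text
(18.57, array([0.6184, 0.0129, 0.1657]), array([-0.1, -0. ,  0.2]), 0.999)
(22.4, array([0.5202, 0.0351, 0.33  ]), array([0.5, 0.6, 0.4]), 0.999)
bar b [0.083  0.2142]
0.085 376 [0.5914 0.6111] 0.1774
0.1 318 [0.5922 0.6099] 0.1773
0.14 368 [0.5918 0.6097] 0.1773
0.18 399 [0.5916 0.6102] 0.1772
0.2 482 [0.5915 0.6113] 0.1778
bar b [0.0826 0.2142]
0.085 374 [0.5915 0.6114] 0.1776
0.1 325 [0.5922 0.6099] 0.1774
0.14 367 [0.5918 0.6099] 0.1773
0.18 393 [0.5917 0.6101] 0.1773
0.2 483 [0.5914 0.6114] 0.1778
can 0.0
plate 0.0
roller 0.027
can [0.741  0.2596 0.0795]
plate [ 0.4484 -0.0976  0.0181]
```

View pics/d6.png

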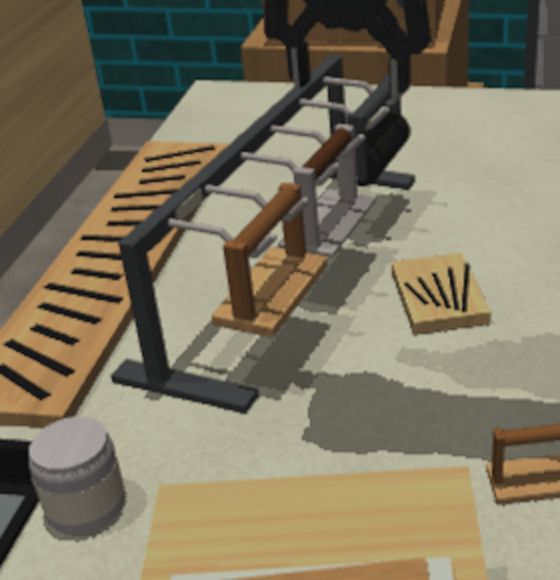

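The block hangs level in both hooks and is still. The float, roller, can and plate are where they were. Handing in.

```bash
python3 -c "
from h import *
order.close_job(); print(st())"
```

```text
the job is handed in; nothing more can be done
the job is handed in; nothing more can be done
```

The job is done and handed in at about 25 s on the robot clock, against the 58 s limit. I drew the brown block out by the exposed end of its bar and stood it on the table clear of the shelf. I let go there, took it again at mid-bar and hung it on the free pair of hooks nearest the can.

- **Seating:** the hooks took the load with the bar at 165 mm, as specified. After release the bar was level to within 1 mm and parallel to the rail. It sat about 1.5 mm from the measured saddle line and was centred on the pair to about 1.5 mm.
- **Stillness:** two wrist readings a second apart agreed to 0.4 mm or better.
- **Neighbours:** the can and plate read the same positions as at the start, within 0.1 mm. The roller's image area showed a 3 % pixel difference; the parked gripper is close to it in that view. I judged the roller and float by eye only, and both hang as before.
- **Disagreements:** the scene and side cameras differed by up to 4 mm on the rail position, so I used the wrist camera's close view. The job reports no verdict.

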